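# Hold the honing plate flush on the tilted stand

### The job

Swing the cam lever on the wooden dock fully open to free the aluminium honing plate, then lift the plate out by its wooden grip and lay its flat underside flush on the sloped steel face of the tilting stand, centred and square with the face. The face has fresh contact adhesive: finish still gripping the plate and pressing it flat against the slope with about 10 N, and do not let go. Leave the stand's tilt setting, the jar, the hammer and the awl as they are.

Things in the scene. Friction and masses are not known exactly. Their poses are not given: they have to be found in the camera images.
- dock_seat (a point): Board top where the plate lies, at the middle of its place. The dock is a fixed pale wooden board 190 x 110 x 12 mm, reaching 80 mm to -x and 110 mm to +x of this point (its own axes, z up), left or right of the robot. 4 mm high strips locate the plate on its -x, +y and -y sides with about 3 mm play.
- cam_pivot (a point): Vertical pivot of the cam lever on the dock, 78 mm along the dock's +x from dock_seat, half-way through the 10 mm thick lever. The axes are those of the dock.
- cam_lever (a joint): Angle of the flat dark steel cam lever, rad: 0 locked to 1.5 fully open, clockwise from above; starts at 0 to 0.15, stays where left, about 2.5 N at the peg. At 0 its 37 mm nose points to the dock's -x, 2.5 mm over the plate, overlapping its end 14 mm and blocking lifting; the handle arm points to the dock's +y. Open, the arm points to the dock's +x; the plate is free from about 1.2.
- cam_peg (a point): Point on the axis of the upright black peg at the end of the lever's handle arm, 50 mm from the pivot. Peg 14 mm in diameter, from 30.5 to 72.5 mm above the bench; this point is 54.5 mm above the bench, 24 mm above the arm's upper face. Pinch it from above or push it sideways.
- plate_grip (a point): Centre of the dark wooden grip of the loose honing plate: an upright rib 60 (plate x) x 24 (plate y) x 45 mm tall on the middle of an aluminium plate 110 (x) x 70 (y) x 6 mm. The point is 30 mm above the plate's underside, 24 mm above its upper face, 21 mm below the rib's top. x along the plate's length, z out of its upper face. Whole part 0.14 to 0.24 kg.
- plate_under (a point): Centre of the flat underside of the honing plate (110 x 70 mm); same axes as plate_grip, which is 30 mm along +z from here. At the start it lies on dock_seat, its axes roughly along the dock's.
- stage_face (a point): Centre of the stand's sloped steel face, flat, without rims, 134 mm (x, up the slope) x 94 mm (y, level); z is its outward normal. The low edge, 36 mm above the bench, is nearest the robot, so it looks up and towards the robot. Slope 0.22 to 0.56 rad, different every time; stand turned up to 0.3 rad. Stiff hinge (yields above 6 N m).
- stand: The whole tilting stand: pale wooden base 150 x 120 x 20 mm fixed to the bench, carrying the steel face on a hinge at its low edge. Origin at the centre of the base's underside; x as the uphill direction.
- plate: The honing plate with its grip, as one body; origin and axes as plate_under.
- jar: Bystander: amber glass jar, 60 mm in diameter, 75 mm high, origin at the middle of its underside. Leave alone.
- hammer: Bystander: small hammer 200 mm long, lying beyond the work, its handle roughly across the bench. Leave alone.
- awl: Bystander: an awl with a pale wooden handle, 130 mm long, lying between the robot and the work. Leave alone.
Not all that is in view belongs to the job. Leave any blue, pink or red look-alike of the plate alone.

How it is judged:
On the way, in this order (a step that is already met when the one before it is completed fails the run):
1. the cam lever is swung open while the plate still lies in the dock (value of joint cam_lever above 1.2 rad and distance between plate_under and dock_seat below 0.015 m), for 0.1 s.
2. the plate is lifted out of the dock in the gripper (z of plate_under in the frame of dock_seat above 0.03 m and contact force between the fingers and plate above 1 N), for 0.1 s.
At the end, for the whole second after the job is handed in: The plate is still gripped and pressed on the sloped face with 5 to 30 N, at rest: parallel within 0.05 rad, underside on the face within 3 mm, centred within 12 mm each way, square within 0.12 rad; the cam lever is still open (above 1.2 rad) (contact force between plate and stand between 5 and 30 N and contact force between the fingers and plate above 2 N and angle between the z axis of plate and the z axis of stage_face, either way round below 0.05 rad and angle between the x axis of plate and the x axis of stage_face, either way round below 0.12 rad and x of plate_under in the frame of stage_face between -0.012 and 0.012 m and y of plate_under in the frame of stage_face between -0.012 and 0.012 m and z of plate_under in the frame of stage_face between -0.003 and 0.003 m and linear speed of plate below 0.02 m/s and value of joint cam_lever above 1.2 rad); the arm keeps its last pose, push and grip.
It fails at once if the stand's tilt setting is shifted (face centre moves over 5 mm) (distance of stage_face from where it was at the start of the episode above 0.005 m).
It fails at once if the jar, hammer or awl is disturbed (moved over 30 mm) (distance of any of jar, hammer, awl from where it was at the start of the episode above 0.03 m).
It also fails if it takes over 62 s, if anything falls off the work surface, if the arm or the gripper's body presses on something with over 40 N, if the wrist force passes 120 N, or if a joint passes its speed limit or range.

### The arm

A 7-joint arm with a two-finger parallel gripper is mounted at the origin on the work surface. World frame = base frame: x ahead of the robot, y to its left, z up, the work surface at z = 0. Lengths are in m, angles in rad, forces in N, time in s.
With the tool pointing down it reaches from about 0.425 to 0.925 m from the base axis. Payload 6.8 kg.
Tool frame: the origin (TCP) lies at the very end of the fingers, on their centre line; the grasp point (between the pads) lies bot.hold_point_z behind it (bot.hold_point_z is the distance from the TCP to the grasp point, in m); x points along the fingers, z is the direction in which the jaws open and shut, and the axes are right-handed (so a half turn about x gives the same grasp; the last joint's range is limited). The gripper opens to 85 mm and grips with 20 to 120 N. Pads are 22 mm wide; open, the fingers measure 114 mm over their backs; the gripper's body (76 mm by 85 mm) begins 54 mm behind the grasp point. The pads swing forward as they close: fully open they stand 13 mm farther back than shut.
Start: joints at [1.224, 0.477, 0.022, 1.555, -0.011, 1.109, -0.083], TCP at [0.16, -0.656, 0.231] pointing down, gripper open.
Joint ranges: [-2.96, 2.96], [-0.34, 2.1], [-1.41, 1.46], [0.24, 2.44], [-1.37, 4.51], [0.17, 1.92], [-2.96, 2.96]. Speed limits (rad/s): [2.39, 2.39, 3.14, 3.14, 3.14, 3.14, 3.14].

### API

Orientations are given as a unit quaternion [w, x, y, z].
In Python, from station import bot gives the robot as it stands.
- The arm moves only by the tool drive_tool, never from a script. Its arguments are lists of equal length, an entry for each row: "slide": the shift along the world's x, y, z in mm, a list of three; "turn": the turn, a rotation vector about the world's x, y, z in rad, a list of three; "gripper": the opening, from 0 (shut) to 1 (fully open). A call has 1 to 10 rows; each row is the pose to reach, as a shift and turn from the pose measured when the call began; what a row does not reach only later rows make up. A row lasts 1/10 s, in which the tool goes at most 50 mm and 8.59 degrees, less where a joint would pass 70% of its speed; a pose out of reach is approached as far as the arm can. A call with a gripper value outside its range is refused whole. The fingers move at their own pace and stop on an object; "squeeze" is the grip in N (left out, the last holds). Time passes only in rows, so rows that repeat a pose let the fingers close. It gives the time, the measured TCP pose, the force and the opening at its end, in the units of the state.
- bot.get_obs(): the state, without advancing time (a new reading comes with each control period).
- bot.read_camera(name): name is "scene" or "top"; returns a dict with "color" (480x640x3 uint8, red, green, blue), "fovy" (degrees; the focal length in pixels is half the picture's height over the tangent of half this angle, whatever the lens; pixels are square), "cx", "cy" (the principal point, pixels), "R" (3x3) and "t" (3): a world point X has camera coordinates R X + t. Camera axes: x right, y down, z forward; pixel columns grow to the right and rows downward; lengths in m; the calibration is good to about 2 mm. A picture is of the moment at which its call begins. There is no depth.
- bot.hand_in(): hands the job in, once; it reports no verdict.
The state is a dict: "t": time; "q": joint angles; "joint_vel": joint speeds; "joint_torque": joint torques, N m; "eef_pos": TCP position; "tool_rot": TCP orientation; "contact_force": force on the tool from outside, world axes, zero at the start; "torque": the same for the moment, N m; "gripper_width": opening from 0.0 (shut) to 1.0 (fully open).
Only numpy, scipy, OpenCV 4.12 (cv2) and the standard library are available. Lean on these libraries where they do the work, as an engineer would, in place of code of your own. Each camera call takes 0.05 s, during which the arm holds its last target.

## Working session

There is one attempt and no reset: what is moved stays moved. The work goes in short steps, Python scripts to look and compute and a tool call to move; the robot and the scene stay as the last step left them, time stands still between calls to the robot, and variables do not carry over. Pictures are saved under pics/ and viewed, and the job is handed in when it is done.

Besides the shell and the picture viewer there is one more tool, called after ">>>" as name(argument=value, ...) on one line, values as JSON. drive_tool: Moves the arm, as the interface text tells. Its arguments: {"type":"object","properties":{"slide":{"type":"array"},"turn":{"type":"array"},"gripper":{"type":"array"},"squeeze":{"type":"number"}},"required":["slide","turn","gripper"]}

```bash
ls; mkdir -p pics
python3 - <<'E'
from station import bot
import cv2,pickle
print(bot.get_obs(), bot.hold_point_z)
d={}
for n in("scene","top"):
    c=bot.read_camera(n); d[n]=c
    cv2.imwrite(f"pics/{n}0.png",c["color"][:,:,::-1]); print(n,{k:c[k] for k in c if k!="color"})
pickle.dump(d,open("cam0.pkl","wb"))
E
```

```text
pics
{'t': 0.0, 'q': array([ 1.22389738,  0.47781676,  0.02235539,  1.5564635 , -0.01150001,
        1.10932779, -0.08310159]), 'joint_vel': array([-7.56376460e-05, -1.21093542e-03, -3.65905614e-04, -1.26238808e-03,
        2.07244434e-03,  5.45773079e-04,  1.43008597e-03]), 'joint_torque': array([ 6.19904113e-04, -5.96444786e+01,  1.60828080e+00, -2.81194049e+01,
        1.25420574e-02,  9.26449749e-03, -1.49616972e-05]), 'eef_pos': array([ 0.15949217, -0.65525992,  0.23030979]), 'tool_rot': array([ 0.55544382,  0.43724995,  0.55655462, -0.43651071]), 'contact_force': array([ 0.44313718, -0.50015968, -0.57126064]), 'torque': array([ 0.01792563, -0.01979747,  0.01159393]), 'gripper_width': 1.002745886435874} 0.0187
scene {'fovy': 50.38633656734495, 'cx': 316.96865910134187, 'cy': 236.37596726692928, 'R': array([[-0.75873564,  0.65138584,  0.00408823],
       [ 0.53252322,  0.62387428, -0.5720139 ],
       [-0.37515229, -0.43183025, -0.82023374]]), 't': array([ 0.33119002, -0.30805077,  1.32490469])}
top {'fovy': 45.62665033340772, 'cx': 321.66080565814553, 'cy': 240.97440368068945, 'R': array([[-0.02850599, -0.99952455, -0.01175076],
       [-0.99176313,  0.02974928, -0.12458277],
       [ 0.12487312,  0.00810262, -0.99213963]]), 't': array([0.14148771, 0.53075189, 1.29210848])}
```

View pics/scene0.png

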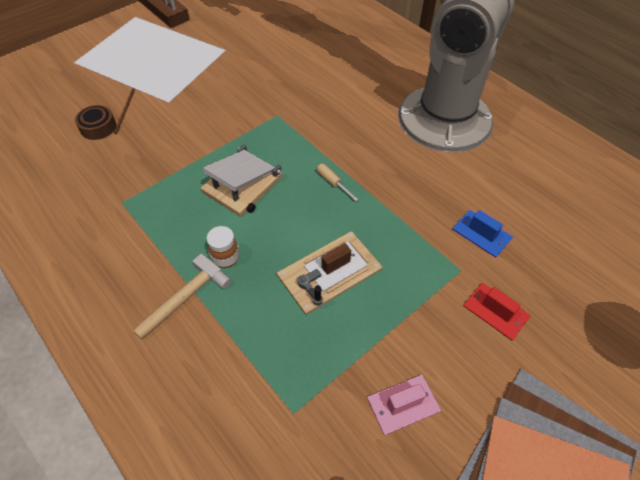

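View pics/top0.png

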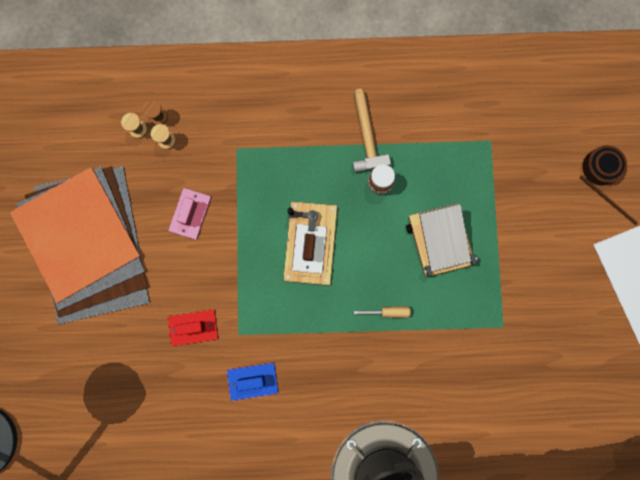

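The dock with the plate, cam and peg is at about (312,243) in the top view, and the stand face at about (445,238). The awl is at (383,312), the jar at (382,180) and the hammer at (367,130). The red, pink and blue decoys are on the left. Next I zoom in.

Run:
```python
import cv2,pickle
d=pickle.load(open("cam0.pkl","rb"))
def crop(n,x,y,w,h,k,f):
    cv2.imwrite(f,cv2.resize(d[n]["color"][y:y+h,x:x+w,::-1],None,fx=k,fy=k,interpolation=cv2.INTER_CUBIC))
crop("top",270,195,80,95,6,"pics/t_dock.png")
crop("top",395,190,95,95,6,"pics/t_stand.png")
crop("scene",265,225,130,95,6,"pics/s_dock.png")
crop("scene",190,135,100,85,6,"pics/s_stand.png")
```

```text
(no output)
```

View pics/t_dock.png

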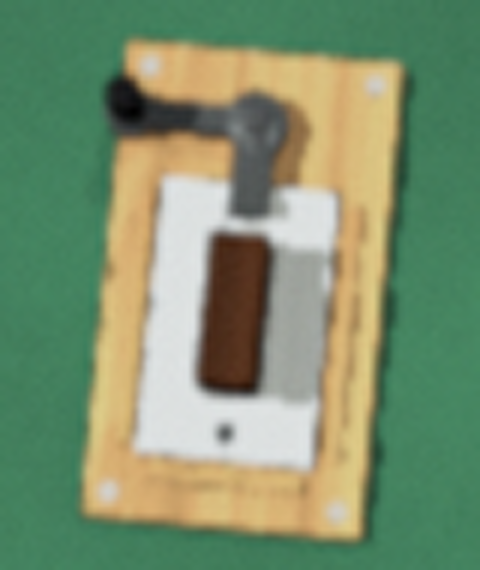

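View pics/t_stand.png

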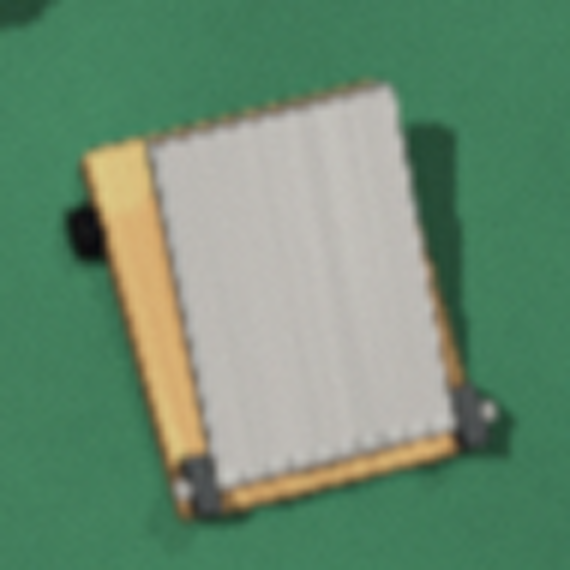

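View pics/s_dock.png

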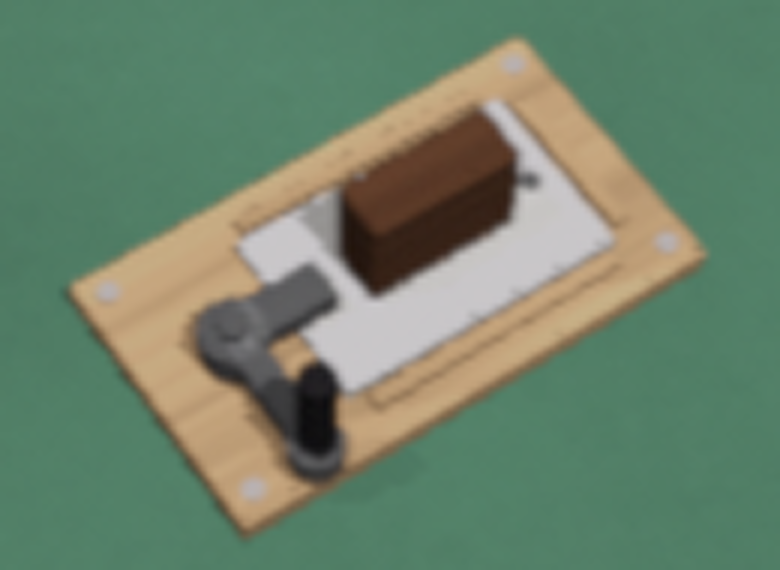

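View pics/s_stand.png

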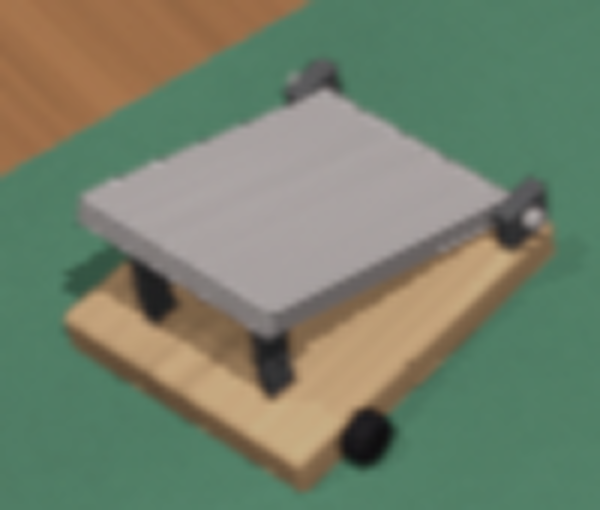

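```bash
cat > h.py <<'E'
import cv2,numpy as np
def K(c):
    f=240/np.tan(np.radians(c["fovy"]/2)); return np.array([[f,0,c["cx"]],[0,f,c["cy"]],[0,0,1]])
def ray(c,p):
    d=c["R"].T@np.linalg.inv(K(c))@np.array([p[0],p[1],1.]); return -c["R"].T@c["t"], d/np.linalg.norm(d)
def plane(c,p,z):
    o,d=ray(c,p); return o+d*(z-o[2])/d[2]
def tri(c1,p1,c2,p2):
    o1,a=ray(c1,p1);o2,b=ray(c2,p2)
    s=np.linalg.lstsq(np.c_[a,-b],o2-o1,rcond=None)[0]
    x,y=o1+s[0]*a,o2+s[1]*b; return (x+y)/2,np.linalg.norm(x-y)
def proj(c,X):
    v=K(c)@(c["R"]@np.asarray(X)+c["t"]); return v[:2]/v[2]
def refine(c,quad,half=2.5):
    # subpixel edge along normals of each seed side (max gradient), line fit, intersect
    g=cv2.GaussianBlur(cv2.cvtColor(c["color"],cv2.COLOR_RGB2LAB).astype(np.float32),(0,0),0.7)
    L=[];q=np.array(quad,float);ss=np.arange(-half,half+.01,.25)
    for i in range(4):
        a,b=q[i],q[(i+1)%4];t=(b-a)/np.linalg.norm(b-a);n=np.array([-t[1],t[0]]);P=[]
        for s in np.linspace(.12,.88,40):
            m=(a+(b-a)*s)[None]+ss[:,None]*n
            v=cv2.remap(g,m[:,0].astype(np.float32)[None],m[:,1].astype(np.float32)[None],cv2.INTER_CUBIC)[0]
            w=np.linalg.norm(np.gradient(v,axis=0),axis=1)**2
            k=w.argmax(); 
            sel=slice(max(0,k-3),k+4); P.append(m[sel].T@w[sel]/w[sel].sum())
        l=cv2.fitLine(np.array(P,np.float32),cv2.DIST_HUBER,0,.01,.01).ravel()
        L.append(np.cross([l[2],l[3],1],[l[2]+l[0],l[3]+l[1],1]))
    out=[np.cross(L[i-1],L[i]) for i in range(4)]
    return np.array([o[:2]/o[2] for o in out])
def up(pts,x,y,k=6): return (np.array(pts,float)+.5)/k-.5+np.array([x,y])
E
cat > m.py <<'E'
import pickle
from h import *
np.set_printoptions(precision=4,suppress=True)
d=pickle.load(open("cam0.pkl","rb"));T,S=d["top"],d["scene"]
def info(n,Q):
    print(n,"\n",Q,"centre",Q.mean(0),"sides",[np.linalg.norm(Q[i]-Q[(i+1)%4]).round(4) for i in range(4)])
# order: (x+,y+),(x+,y-),(x-,y-),(x-,y+)
tb=up([(127,42),(403,63),(365,540),(83,515)],270,195); sb=up([(245,525),(70,288),(520,40),(705,255)],265,225)
tp=up([(163,177),(340,190),(313,468),(135,453)],270,195); sp=up([(345,393),(238,245),(497,98),(615,240)],265,225)
tf=up([(152,145),(388,85),(455,435),(218,488)],395,190); sf=up([(270,318),(80,205),(325,90),(515,195)],190,135)
for n,t,s,z in(("board",tb,sb,.012),("plate",tp,sp,.018),("face",tf,sf,None)):
    rt,rs=refine(T,t),refine(S,s)
    print(n,"shift",np.abs(rt-t).max(),np.abs(rs-s).max())
    if z:
        info(n+" top",np.array([plane(T,p,z) for p in rt])); info(n+" scene",np.array([plane(S,p,z) for p in rs]))
    for lab,A,B in(("raw",t,s),("ref",rt,rs)):
        X=[tri(T,a,S,b) for a,b in zip(A,B)]; Q=np.array([x[0] for x in X]); info(n+" tri "+lab,Q); print("miss",[round(x[1],4) for x in X])
        if n=="face":
            c=Q.mean(0);nn=np.linalg.svd(Q-c)[2][2];nn*=np.sign(nn[2]);ex=(Q[0]+Q[1]-Q[2]-Q[3]);ex-=nn*(nn@ex);ex/=np.linalg.norm(ex)
            print("normal",nn,"slope",np.arccos(nn[2]),"ex",ex,"yaw",np.arctan2(ex[1],ex[0]),"resid",(Q-c)@nn)
tg=up([(122,93)],270,195)[0]; sg=up([(317,372)],265,225)[0]
print("pegtop",tri(T,tg,S,sg),plane(T,tg,.0725),plane(S,sg,.0725))
print("pivot",plane(T,up([(257,116)],270,195)[0],.03),plane(S,up([(230,322)],265,225)[0],.03))
E
python3 m.py
```

```text
board shift 1.1884018886554486 0.7740464380858043
board top 
 [[0.635  0.1968 0.012 ]
 [0.6219 0.0878 0.012 ]
 [0.4342 0.1113 0.012 ]
 [0.4476 0.2195 0.012 ]] centre [0.5347 0.1538 0.012 ] sides [np.float64(0.1098), np.float64(0.1892), np.float64(0.109), np.float64(0.1888)]
board scene 
 [[0.6367 0.1991 0.012 ]
 [0.6239 0.09   0.012 ]
 [0.4359 0.1122 0.012 ]
 [0.449  0.2215 0.012 ]] centre [0.5364 0.1557 0.012 ] sides [np.float64(0.1098), np.float64(0.1893), np.float64(0.11), np.float64(0.189)]
board tri raw 
 [[0.635  0.197  0.0096]
 [0.6229 0.088  0.0076]
 [0.4336 0.1094 0.0043]
 [0.4471 0.2191 0.0055]] centre [0.5347 0.1534 0.0068] sides [np.float64(0.1097), np.float64(0.1905), np.float64(0.1106), np.float64(0.1892)]
miss [np.float64(0.0006), np.float64(0.0011), np.float64(0.0024), np.float64(0.0007)]
board tri ref 
 [[0.6356 0.1973 0.0079]
 [0.6226 0.0878 0.0078]
 [0.4345 0.1112 0.0095]
 [0.4476 0.22   0.0087]] centre [0.5351 0.1541 0.0085] sides [np.float64(0.1102), np.float64(0.1896), np.float64(0.1097), np.float64(0.1894)]
miss [np.float64(0.0006), np.float64(0.0003), np.float
[... 1634 characters left out ...]
58339755112 resid [-0.0003  0.0003 -0.0003  0.0003]
face tri ref 
 [[ 0.582  -0.0939  0.0847]
 [ 0.6102 -0.1936  0.0737]
 [ 0.471  -0.2247  0.0201]
 [ 0.4617 -0.1189  0.0395]] centre [ 0.5312 -0.1578  0.0545] sides [np.float64(0.1041), np.float64(0.1524), np.float64(0.108), np.float64(0.1309)]
miss [np.float64(0.0003), np.float64(0.0115), np.float64(0.0058), np.float64(0.0)]
normal [-0.3121 -0.1946  0.9299] slope 0.37663944113622494 ex [0.916  0.198  0.3489] yaw 0.21290001284803234 resid [-0.0002  0.0002 -0.0002  0.0002]
pegtop (array([0.6031, 0.1955, 0.0717]), np.float64(0.0007411394329380958)) [0.6027 0.1957 0.0725] [0.6037 0.1955 0.0725]
pivot [0.5998 0.1458 0.03  ] [0.5976 0.1446 0.03  ]
```

```bash
cat > m2.py <<'E'
exec(open("m.py").read().split("for n,t,s,z")[0])
def sph(c,p,ctr,r):
    o,dd=ray(c,p);b=dd@(o-ctr);cc=(o-ctr)@(o-ctr)-r*r;D=b*b-cc
    return [o+dd*(-b+s*np.sqrt(D)) for s in(-1,1)] if D>0 else "none"
for half in(1.2,2):
  for n,c,q in(("top",T,tf),("scene",S,sf)):
    r=refine(c,q,half); print(n,half,"\n",(r-q)*6)
    for lab,z in(("raw",q),("ref",r)):
        lo=[plane(c,z[3],.036),plane(c,z[2],.036)]
        print(lab,"low",lo[0][:2],lo[1][:2],"w",np.linalg.norm(lo[0]-lo[1]),"yaw",np.arctan2(*(lo[0]-lo[1])[[1,0]])-np.pi/2)
        m=(lo[0]+lo[1])/2;hm=(z[0]+z[1])/2
        print("  high",sph(c,hm,m,.134))
E
python3 m2.py
```

```text
top 1.2 
 [[ 1.0827 -0.2485]
 [ 5.081  -0.4538]
 [ 1.3858 -1.3139]
 [ 1.3591 -4.7344]]
raw low [ 0.4575 -0.1234] [ 0.4752 -0.2152] w 0.09348169200321538 yaw 0.1902815052416298
  high none
ref low [ 0.4593 -0.124 ] [ 0.4757 -0.2157] w 0.09318949480215216 yaw 0.17657761402144878
  high none
scene 1.2 
 [[ 0.9003 -3.189 ]
 [-1.44   -6.3584]
 [-0.1698 -2.5936]
 [-2.6598  0.2996]]
raw low [ 0.459  -0.1209] [ 0.4817 -0.2135] w 0.09527531816073877 yaw 0.24009562096683212
  high [array([ 0.5943, -0.1411,  0.0798]), array([ 0.5471, -0.2433, -0.0432])]
ref low [ 0.4599 -0.1215] [ 0.4809 -0.2147] w 0.09553211481701164 yaw 0.22164234318855724
  high [array([ 0.5937, -0.1417,  0.0814]), array([ 0.5457, -0.2456, -0.0432])]
top 2 
 [[ -6.5869   3.5321]
 [  4.5386  -1.4406]
 [  3.9352   8.7062]
 [-11.1953  -9.9713]]
raw low [ 0.4575 -0.1234] [ 0.4752 -0.2152] w 0.09348169200321538 yaw 0.1902815052416298
  high none
ref low [ 0.4614 -0.1193] [ 0.4718 -0.2165] w 0.09772607390470435 yaw 0.10599095388440549
  high none
scene 2 
 [[-0.4958 -2.0264]
 [-5.5358 -9.412 ]
 [ 2.3985 -0.9309]
 [-2.6891  0.1786]]
raw low [ 0.459  -0.1209] [ 0.4817 -0.2135] w 0.09527531816073877 yaw 0.24009562096683212
  high [array([ 0.5943, -0.1411,  0.0798]), array([ 0.5471, -0.2433, -0.0432])]
ref low [ 0.4599 -0.1215] [ 0.4807 -0.2133] w 0.09407261331203311 yaw 0.2228934449006159
  high [array([ 0.5941, -0.1429,  0.0811]), array([ 0.5469, -0.2453, -0.0415])]
```

```bash
cat >> m2.py <<'E'
print("=====")
rt,rs=refine(T,tf,1.2),refine(S,sf,1.2)
for A,B in((rt,rs),(tf,sf),((tf+rt)/2,(sf+rs)/2)):
    X=[tri(T,a,S,b) for a,b in zip(A,B)];Q=np.array([x[0] for x in X]);c=Q.mean(0)
    nn=np.linalg.svd(Q-c)[2][2];nn*=np.sign(nn[2])
    print(Q,c,"miss",[round(x[1],4) for x in X],"n",nn,"sides",[np.linalg.norm(Q[i]-Q[(i+1)%4]).round(4) for i in range(4)])
    for a,b in((0,3),(1,2)):
        v=Q[a]-Q[b];print("side yaw",np.arctan2(v[1],v[0]),"slope",np.arctan2(v[2],np.hypot(*v[:2])))
    for a,b in((0,1),(3,2)):
        v=Q[a]-Q[b];print("edge yaw",np.arctan2(-v[0],v[1]),"tilt",np.arctan2(v[2],np.hypot(*v[:2])))
for c,p,x0,y0 in((T,[(85,160),(180,517)],395,190),):
    a,b=[plane(c,q,.02) for q in up(p,x0,y0)];print("base left edge",a,b,np.arctan2(*(a-b)[[1,0]]))
E
python3 m2.py | sed -n '/=====/,$p'
```

```text
=====
[[ 0.5836 -0.0973  0.0815]
 [ 0.6041 -0.1888  0.0802]
 [ 0.4772 -0.2182  0.0304]
 [ 0.459  -0.124   0.0335]] [ 0.531  -0.1571  0.0564] miss [np.float64(0.0007), np.float64(0.0004), np.float64(0.0031), np.float64(0.0013)] n [-0.3428 -0.0931  0.9348] sides [np.float64(0.0937), np.float64(0.1394), np.float64(0.0961), np.float64(0.1361)]
side yaw 0.2107070861688369 slope 0.36025933232280655
side yaw 0.22826613968972215 slope 0.36519122653824865
edge yaw 0.22051317926481048 tilt 0.01325163374856354
edge yaw 0.1911089694790278 tilt 0.031642470386150576
[[ 0.5839 -0.0973  0.0799]
 [ 0.6045 -0.1875  0.0781]
 [ 0.4771 -0.2183  0.0288]
 [ 0.4575 -0.1237  0.0327]] [ 0.5307 -0.1567  0.0549] miss [np.float64(0.0003), np.float64(0.0), np.float64(0.0036), np.float64(0.0006)] n [-0.3338 -0.1015  0.9372] sides [np.float64(0.0925), np.float64(0.1401), np.float64(0.0966), np.float64(0.1375)]
side yaw 0.20603216948298597 slope 0.3507612550680592
side yaw 0.23693623610382616 slope 0.35998909391968886
edge yaw 0.22438209377083718 tilt 0.01942734518864684
edge yaw 0.20412237127480398 tilt 0.04022606848767791
[[ 0.5837 -0.0973  0.0807]
 [ 0.6043 -0.1881  0.0792]
 [ 0.4771 -0.2182  0.0296]
 [ 0.4582 -0.1239  0.0331]] [ 0.5309 -0.1569  0.0556] miss [np.float64(0.0005), np.float64(0.0002), np.float64(0.0033), np.float64(0.001)] n [-0.3383 -0.0973  0.936 ] sides [np.float64(0.0931), np.float64(0.1397), np.float64(0.0963), np.float64(0.1368)]
side yaw 0.20835457538714164 slope 0.35549039176071623
side yaw 0.23261160106760545 slope 0.36258595936609106
edge yaw 0.2224331930615789 tilt 0.016321023211119695
edge yaw 0.19763096328751392 tilt 0.03594178122933662
base left edge [ 0.589  -0.0809  0.02  ] [ 0.4477 -0.111   0.02  ] 0.209901825357243
```

```bash
python3 - <<'E'
from station import bot
import numpy as np
from scipy.spatial.transform import Rotation as R
o=bot.get_obs();q=o["tool_rot"];M=R.from_quat(q[[1,2,3,0]]).as_matrix();print(M.round(3), np.arctan2(M[1,2],M[0,2]))
E
sed -n 1,5p h.py >/dev/null
python3 - <<'E'
import sys;sys.path.insert(0,'.')
import pickle;from h import *
T=pickle.load(open("cam0.pkl","rb"))["top"]
for n,p,z in(("jar",(382,175),.075),("hamhead",(372,163),.02),("hamend",(360,92),.02),("awl a",(411,312),.01),("awl b",(354,312),.01)):print(n,plane(T,p,z))
E
```

```text
[[-0.     0.972  0.237]
 [ 0.002  0.237 -0.972]
 [-1.    -0.    -0.002]] -1.3319886663398555
jar [ 0.67705988 -0.01640418  0.075     ]
hamhead [7.20373481e-01 5.33244051e-04 2.00000000e-02]
hamend [0.89783795 0.02263382 0.02      ]
awl a [ 0.36501903 -0.07687593  0.01      ]
awl b [0.36879813 0.05557463 0.01      ]
```

>>> drive_tool(slide=[[40,30,0],[75,65,0],[110,100,0],[145,135,0],[180,170,0],[215,205,0],[250,240,0],[280,280,0],[310,320,0],[335,360,0]], turn=[[0,0,0.04],[0,0,0.08],[0,0,0.12],[0,0,0.16],[0,0,0.2],[0,0,0.25],[0,0,0.3],[0,0,0.34],[0,0,0.38],[0,0,0.42]], gripper=[0.28,0.28,0.28,0.28,0.28,0.28,0.28,0.28,0.28,0.28])

```text
t: 1.1
eef_pos: [0.4957, -0.2933, 0.2302]
tool_rot: [0.635, 0.311, 0.636, -0.31]
contact_force: [0.2, -0.9, -0.3]
gripper_width: 0.281
```

>>> drive_tool(slide=[[12,48,0],[24,96,0],[36,144,0],[48,192,0],[60,240,0],[70,288,0],[80,336,0],[90,384,0],[98,430,-20],[107,475,-40]], turn=[[0,0,0],[0,0,0],[0,0,0],[0,0,0],[0,0,0],[0,0,0],[0,0,0],[0,0,0],[0,0,0],[0,0,0]], gripper=[0.28,0.28,0.28,0.28,0.28,0.28,0.28,0.28,0.28,0.28])

```text
t: 2.1
eef_pos: [0.6029, 0.183, 0.1903]
tool_rot: [0.635, 0.311, 0.635, -0.31]
contact_force: [0.9, -0.2, 0.3]
gripper_width: 0.283
```

>>> drive_tool(slide=[[0,10,-25],[0,14,-50],[0,14,-70]], turn=[[0,0,0],[0,0,0],[0,0,0]], gripper=[0.28,0.28,0.28])

```text
t: 2.4
eef_pos: [0.6017, 0.1982, 0.1182]
tool_rot: [0.635, 0.31, 0.636, -0.31]
contact_force: [-0.6, -0.5, -0.6]
gripper_width: 0.279
```

```bash
cat > snap.py <<'E'
import sys,pickle,cv2
from station import bot
tag=sys.argv[1]; d={}
for n,b in(("scene",sys.argv[2]),("top",sys.argv[3])):
    c=bot.read_camera(n);d[n]=c;x,y,w,h=map(int,b.split(","))
    k=min(800/w,600/h,6)
    cv2.imwrite(f"pics/{n}_{tag}.png",cv2.resize(c["color"][y:y+h,x:x+w,::-1],None,fx=k,fy=k,interpolation=cv2.INTER_CUBIC))
pickle.dump(d,open(f"cam_{tag}.pkl","wb"))
o=bot.get_obs();print({k:o[k].round(3) if hasattr(o[k],'round') else o[k] for k in("t","q","eef_pos","tool_rot","contact_force","torque","gripper_width")})
E
python3 snap.py a 220,150,200,180 250,170,130,130
```

```text
{'t': 2.5, 'q': array([-0.127,  0.563, -0.392,  1.735,  0.26 ,  0.902, -1.538]), 'eef_pos': array([0.6  , 0.196, 0.117]), 'tool_rot': array([ 0.633,  0.309,  0.637, -0.312]), 'contact_force': array([-0.814,  0.016,  0.055]), 'torque': array([-0.042, -0.01 , -0.041]), 'gripper_width': 0.2792076876863116}
```

View pics/scene_a.png

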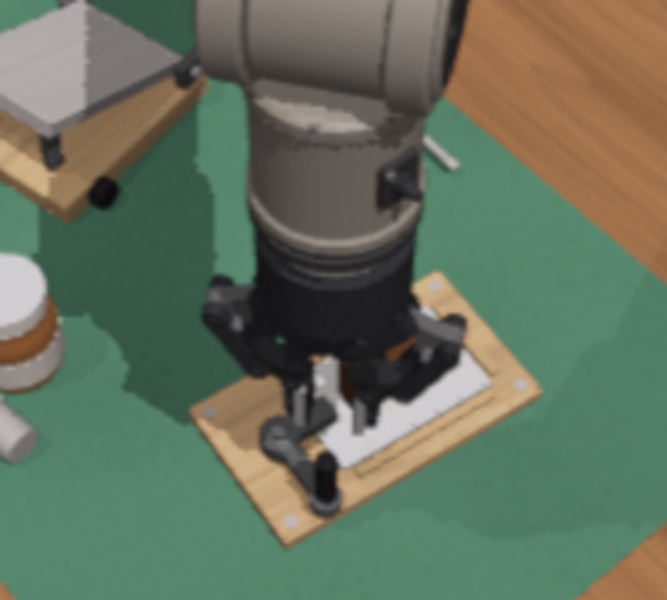

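View pics/top_a.png

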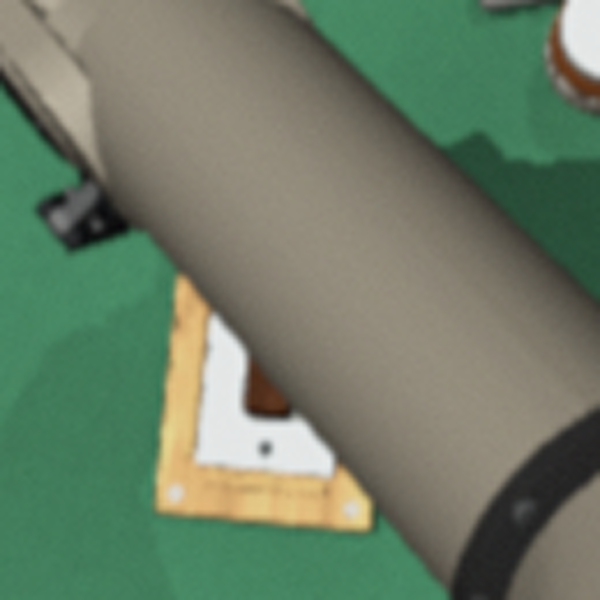

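Run:
```python
import pickle;from h import *
S=pickle.load(open("cam_a.pkl","rb"))["scene"]
j=np.array([np.cos(-.908),np.sin(-.908),0])*.012
X=np.array([.6,.196,.117])
for P in(X,X+j,X-j):print((proj(S,P)-[220,150])*3.333)
```

```text
[330.77851332 411.49577235]
[309.03640342 407.68138501]
[352.58290719 415.32108665]
```

>>> drive_tool(slide=[[3,0,-20],[3,0,-40],[3,0,-60],[3,0,-72],[3,0,-72]], turn=[[0,0,0],[0,0,0],[0,0,0],[0,0,0],[0,0,0]], gripper=[0.28,0.28,0.28,0.28,0.28])

```text
t: 3.0
eef_pos: [0.6028, 0.1955, 0.0439]
tool_rot: [0.633, 0.309, 0.638, -0.312]
contact_force: [0.4, -0.5, 0.8]
gripper_width: 0.281
```

>>> drive_tool(slide=[[8,-1,0],[16,-3,0],[22,-7,0],[28,-11,0],[33,-17,0],[38,-23,0],[41,-29,0],[44,-36,0],[45,-42,0],[45,-48,0]], turn=[[0,0,0],[0,0,0],[0,0,0],[0,0,0],[0,0,0],[0,0,0],[0,0,0],[0,0,0],[0,0,0],[0,0,0]], gripper=[0.28,0.28,0.28,0.28,0.28,0.28,0.28,0.28,0.28,0.28])

```text
t: 4.0
eef_pos: [0.6486, 0.1475, 0.0446]
tool_rot: [0.633, 0.309, 0.637, -0.312]
contact_force: [0.2, 4.7, -0.1]
gripper_width: 0.279
```

>>> drive_tool(slide=[[0,-4,0],[0,-7,0],[-1,-9,0],[-1,-9,0]], turn=[[0,0,0],[0,0,0],[0,0,0],[0,0,0]], gripper=[0.28,0.28,0.28,0.28])

```text
t: 4.4
eef_pos: [0.6474, 0.1375, 0.0445]
tool_rot: [0.633, 0.309, 0.637, -0.313]
contact_force: [-0.8, 0.7, 0.3]
gripper_width: 0.277
```

```bash
python3 snap.py b 220,180,200,150 250,170,130,130
```

```text
{'t': 4.5, 'q': array([-0.054,  0.694, -0.355,  1.693,  0.308,  0.819, -1.458]), 'eef_pos': array([0.647, 0.138, 0.044]), 'tool_rot': array([ 0.633,  0.309,  0.637, -0.313]), 'contact_force': array([-0.265,  0.114,  0.241]), 'torque': array([ 0.076,  0.059, -0.016]), 'gripper_width': 0.2797995061886721}
```

View pics/scene_b.png

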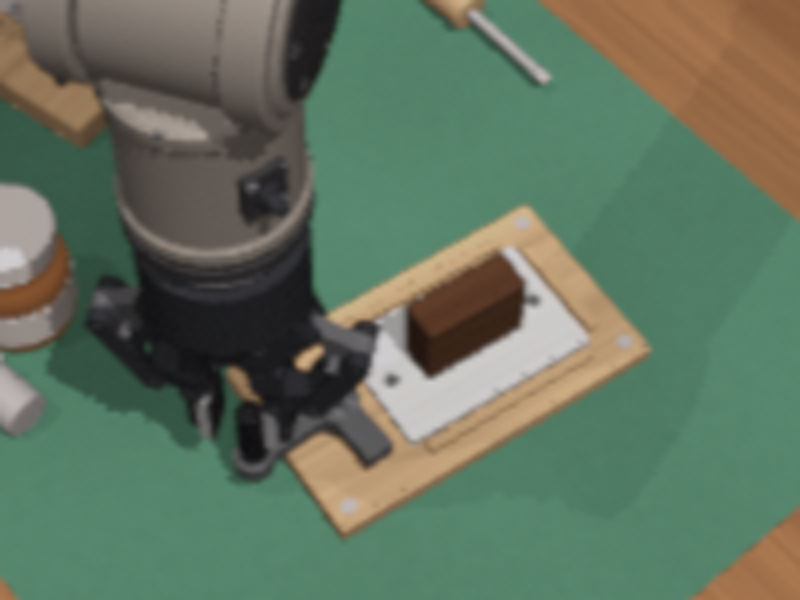

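Run:
```python
import pickle;from h import *
np.set_printoptions(precision=4,suppress=True)
d=pickle.load(open("cam0.pkl","rb"));T,S=d["top"],d["scene"]
t=up([(210,233),(271,237),(262,393),(200,388)],270,195);s=up([(375,237),(342,187),(481,108),(517,157)],265,225)
for c,q in((T,t),(S,s)):
    for Q in (q,refine(c,q,1.0)):
        W=np.array([plane(c,p,.063) for p in Q]);v=W[0]+W[1]-W[2]-W[3]
        print(W.mean(0),"yaw",np.arctan2(v[1],v[0]),[np.linalg.norm(W[i]-W[(i+1)%4]).round(4) for i in range(4)])
```

```text
[0.5189 0.1551 0.063 ] yaw -0.08637697400495709 [np.float64(0.0232), np.float64(0.0595), np.float64(0.0235), np.float64(0.0592)]
[0.5185 0.1554 0.063 ] yaw -0.11819920161917921 [np.float64(0.025), np.float64(0.06), np.float64(0.0236), np.float64(0.0612)]
[0.523  0.1585 0.063 ] yaw -0.12102082840137392 [np.float64(0.022), np.float64(0.0563), np.float64(0.0226), np.float64(0.0567)]
[0.5228 0.1581 0.063 ] yaw -0.12360430643642832 [np.float64(0.0236), np.float64(0.0585), np.float64(0.0236), np.float64(0.0575)]
```

>>> drive_tool(slide=[[0,0,30],[0,0,60],[0,0,90],[-30,5,110],[-70,10,115],[-105,15,115],[-126,19,110],[-126,19,90],[-126,19,70],[-126,19,60]], turn=[[0,0,0],[0,0,0],[0,0,-0.1],[0,0,-0.2],[0,0,-0.33],[0,0,-0.46],[0,0,-0.6],[0,0,-0.72],[0,0,-0.78],[0,0,-0.78]], gripper=[0.28,0.28,0.28,0.6,0.8,0.8,0.8,0.8,0.8,0.8])

```text
t: 5.5
eef_pos: [0.5205, 0.1555, 0.1032]
tool_rot: [-0.467, -0.527, -0.472, 0.531]
contact_force: [-0.9, -0.3, 0.2]
gripper_width: 0.803
```

```bash
python3 snap.py c 240,180,180,135 250,170,130,130
python3 - <<'E'
from station import bot
import numpy as np
from scipy.spatial.transform import Rotation as R
q=bot.get_obs()["tool_rot"];M=R.from_quat(q[[1,2,3,0]]).as_matrix();print(M.round(3), np.arctan2(M[1,2],M[0,2]))
E
```

```text
{'t': 5.6, 'q': array([-0.198,  0.441, -0.254,  1.962,  0.147,  0.764, -2.225]), 'eef_pos': array([0.521, 0.156, 0.103]), 'tool_rot': array([-0.467, -0.527, -0.473,  0.531]), 'contact_force': array([ 0.1  , -0.527,  0.013]), 'torque': array([ 0.02 , -0.002,  0.014]), 'gripper_width': 0.7995844267205978}
[[-0.01   0.993 -0.117]
 [ 0.002 -0.117 -0.993]
 [-1.    -0.01  -0.001]] -1.688388905213079
```

View pics/scene_c.png

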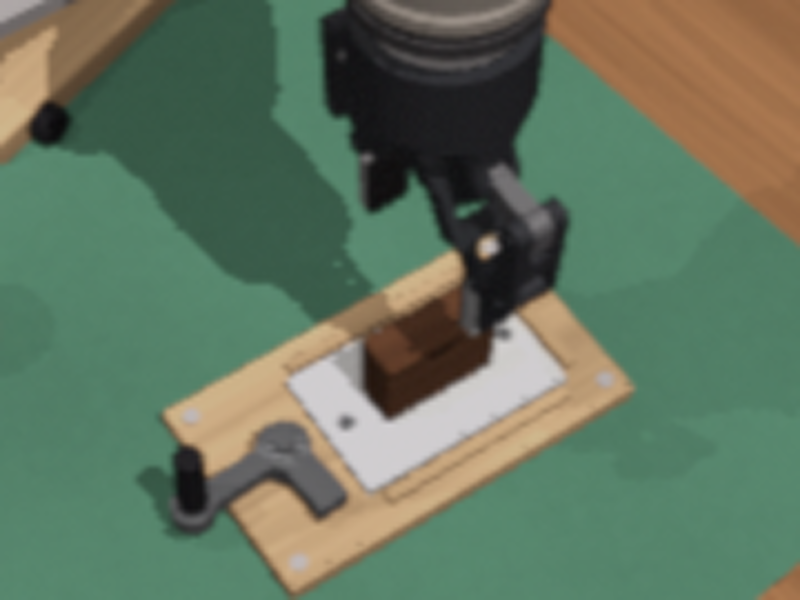

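>>> drive_tool(slide=[[0,0,-25],[0,0,-50],[0,0,-70],[0,0,-75],[0,0,-75],[0,0,-75],[0,0,-75],[0,0,-75],[0,0,-75],[0,0,-75]], turn=[[0,0,0],[0,0,0],[0,0,0],[0,0,0],[0,0,0],[0,0,0],[0,0,0],[0,0,0],[0,0,0],[0,0,0]], gripper=[0.8,0.8,0.8,0.8,0,0,0,0,0,0], squeeze=50)

```text
t: 6.6
eef_pos: [0.5217, 0.1562, 0.0296]
tool_rot: [-0.467, -0.527, -0.472, 0.53]
contact_force: [-0.4, -0.3, 8.3]
gripper_width: 0.271
```

```bash
python3 snap.py d 240,180,180,135 250,170,130,130
```

```text
{'t': 6.7, 'q': array([-0.224,  0.556, -0.225,  1.996,  0.196,  0.615, -2.266]), 'eef_pos': array([0.522, 0.156, 0.03 ]), 'tool_rot': array([-0.467, -0.527, -0.472,  0.53 ]), 'contact_force': array([-0.323,  0.13 ,  7.397]), 'torque': array([-0.105,  0.058,  0.024]), 'gripper_width': 0.2751953156048182}
```

View pics/scene_d.png

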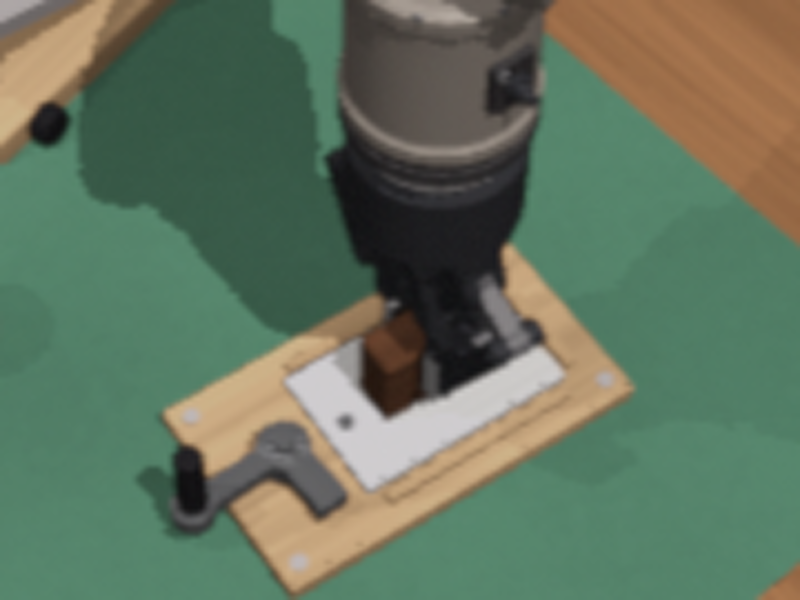

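>>> drive_tool(slide=[[0,0,15],[0,0,35],[0,0,60],[0,0,85],[0,0,110],[0,0,130],[0,0,140],[0,0,140]], turn=[[0,0,0],[0,0,0],[0,0,0],[0,0,0],[0,0,0],[0,0,0],[0,0,0],[0,0,0]], gripper=[0,0,0,0,0,0,0,0])

```text
t: 7.5
eef_pos: [0.5223, 0.1564, 0.1708]
tool_rot: [-0.468, -0.528, -0.472, 0.529]
contact_force: [0.4, 0.1, -2.2]
gripper_width: 0.274
```

```bash
python3 snap.py e 220,100,240,180 250,170,130,130
```

```text
{'t': 7.6, 'q': array([-0.18 ,  0.353, -0.272,  1.912,  0.112,  0.898, -2.195]), 'eef_pos': array([0.521, 0.156, 0.169]), 'tool_rot': array([-0.467, -0.527, -0.472,  0.53 ]), 'contact_force': array([-0.369, -1.191, -2.612]), 'torque': array([-0.007,  0.001, -0.03 ]), 'gripper_width': 0.27335364509894383}
```

View pics/scene_e.png

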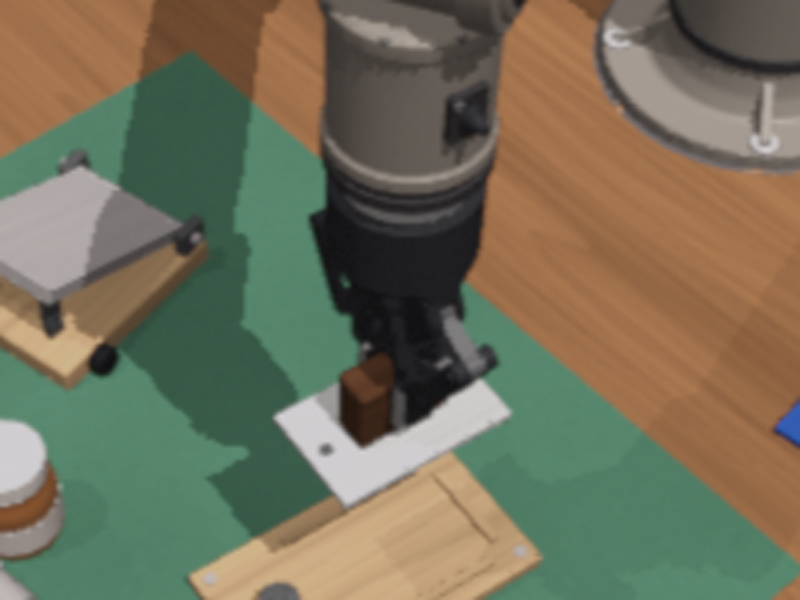

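View pics/top_e.png

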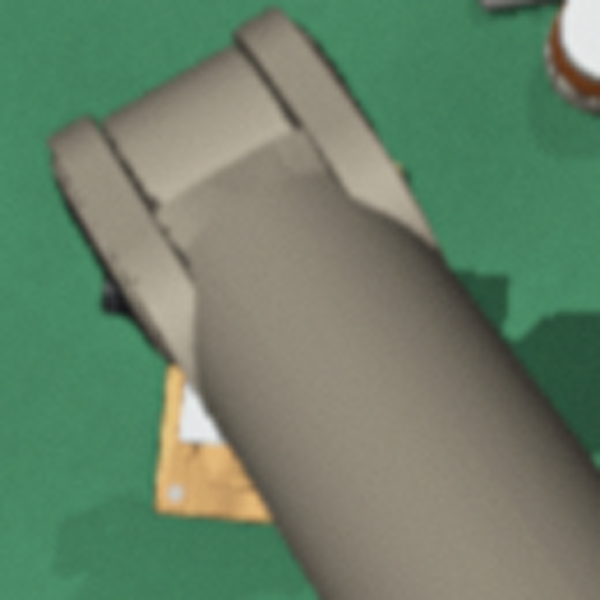

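Run:
```python
import pickle;from h import *
np.set_printoptions(precision=4,suppress=True)
S=pickle.load(open("cam_e.pkl","rb"))["scene"]
A,B,C=[plane(S,p,.157) for p in up([(348,503),(275,418),(511,411)],220,100,3.3333)]
print(A,B,C,np.linalg.norm(A-B),np.linalg.norm(A-C),(B+C)/2,"yaw",np.arctan2(*(A-C)[[1,0]]))
```

```text
[0.5787 0.1838 0.157 ] [0.5725 0.1159 0.157 ] [0.4708 0.1964 0.157 ] 0.0681962349873393 0.10862784256196606 [0.5217 0.1562 0.157 ] yaw -0.11630827644318537
```

```bash
cat > tgt.py <<'E'
from station import bot
import numpy as np,sys
from scipy.spatial.transform import Rotation as R
np.set_printoptions(precision=4,suppress=True)
def target(c=(.531,-.157,.0595),yaw=.215,sl=.355,h=.0177):
    cy,sy,cs,ss=np.cos(yaw),np.sin(yaw),np.cos(sl),np.sin(sl)
    ex=np.array([cy*cs,sy*cs,ss]);n=np.array([-cy*ss,-sy*ss,cs])
    return np.array(c)+n*h,np.c_[-n,ex,-np.cross(n,ex)],n,ex
def go(p,M):
    o=bot.get_obs();q=o["tool_rot"];C=R.from_quat(q[[1,2,3,0]])
    print("slide mm",(p-o["eef_pos"])*1000,"turn",(R.from_matrix(M)*C.inv()).as_rotvec(),"q",o["q"],"F",o["contact_force"],"Tq",o["torque"],"t",o["t"])
E
python3 - <<'E'
from tgt import *
p,M,n,ex=target(); print(p,n,ex); go(p+n*.05,M)
E
```

```text
[ 0.525  -0.1583  0.0761] [-0.3396 -0.0742  0.9376] [0.9161 0.2    0.3476]
slide mm [ -13.152  -317.9441  -45.8441] turn [ 0.0161 -0.3645  0.3285] q [-0.18    0.3531 -0.2725  1.9121  0.1119  0.8976 -2.1952] F [-0.3687 -1.1906 -2.6124] Tq [-0.0072  0.0009 -0.0301] t 7.6
```

>>> drive_tool(slide=[[-3,-30,0],[-6,-65,0],[-10,-100,0],[-13,-140,0],[-13,-180,0],[-13,-220,0],[-13,-260,0],[-13,-295,-5],[-13,-318,-15],[-13,-318,-25]], turn=[[0,-0.03,0.03],[0,-0.07,0.06],[0,-0.11,0.1],[0.01,-0.15,0.14],[0.01,-0.19,0.17],[0.01,-0.23,0.21],[0.01,-0.27,0.25],[0.02,-0.31,0.28],[0.02,-0.35,0.31],[0.016,-0.364,0.328]], gripper=[0,0,0,0,0,0,0,0,0,0])

```text
t: 8.6
eef_pos: [0.5061, -0.1668, 0.1419]
tool_rot: [0.619, 0.535, 0.462, -0.342]
contact_force: [-0.5, 0.7, -1.5]
gripper_width: 0.272
```

```bash
python3 snap.py f 150,60,200,150 360,170,130,130;  python3 - <<'E'
from tgt import *
p,M,n,ex=target(); go(p+n*.05,M)
E
```

```text
{'t': 8.7, 'q': array([ 0.58 ,  0.266, -0.319,  2.186, -0.216,  0.404, -0.889]), 'eef_pos': array([ 0.505, -0.163,  0.141]), 'tool_rot': array([ 0.618,  0.534,  0.465, -0.341]), 'contact_force': array([-0.625,  0.156, -1.775]), 'torque': array([-0.03 ,  0.558,  0.015]), 'gripper_width': 0.27432843256989836}
slide mm [  2.8597   0.6564 -17.7517] turn [-0.0023 -0.0064  0.0031] q [ 0.5799  0.2655 -0.3188  2.1857 -0.2157  0.4043 -0.8895] F [-0.6245  0.1555 -1.7747] Tq [-0.0302  0.5575  0.0145] t 8.7
```

View pics/scene_f.png

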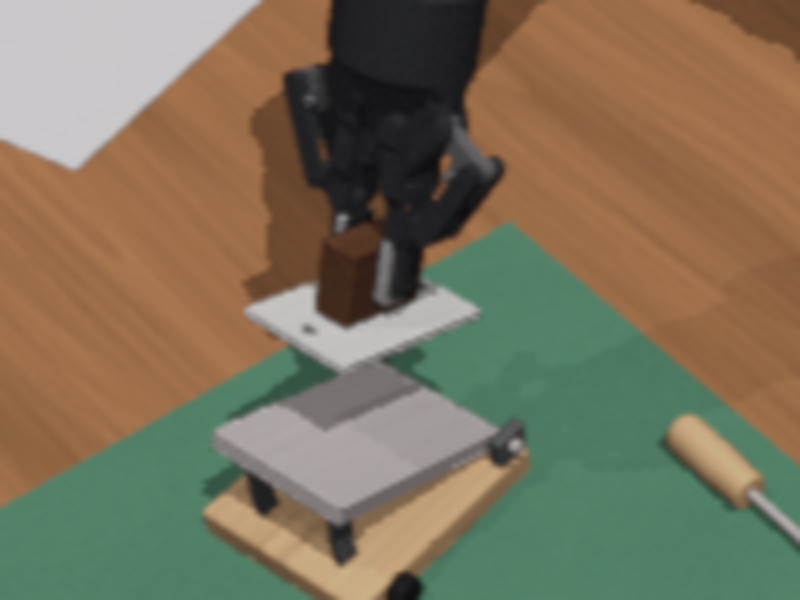

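View pics/top_f.png

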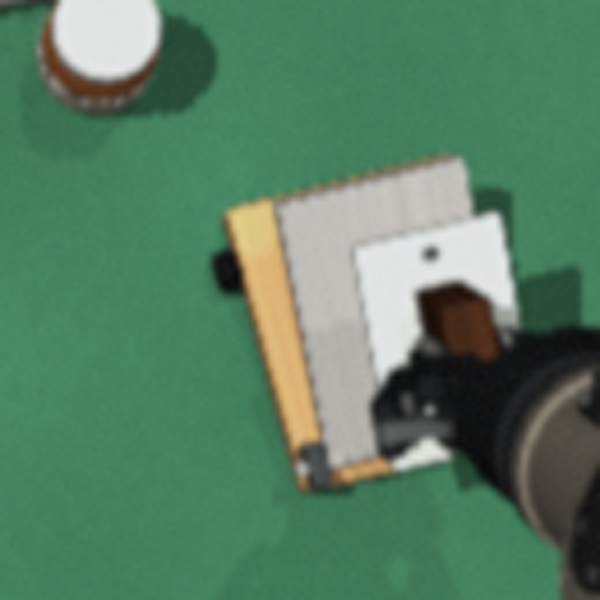

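>>> drive_tool(slide=[[3,1,-12],[6,1,-24],[9,2,-35],[13,3,-45],[16,3,-53],[16,3,-53],[16,3,-53]], turn=[[0,-0.005,0],[0,-0.006,0.003],[0,-0.006,0.003],[0,-0.006,0.003],[0,-0.006,0.003],[0,-0.006,0.003],[0,-0.006,0.003]], gripper=[0,0,0,0,0,0,0])

```text
t: 9.4
eef_pos: [0.5213, -0.1595, 0.0876]
tool_rot: [0.62, 0.534, 0.464, -0.339]
contact_force: [-0.3, -1.0, -1.6]
gripper_width: 0.275
```

```bash
python3 snap.py g 190,120,110,82 395,180,110,110;  python3 - <<'E'
from tgt import *
p,M,n,ex=target(); go(p+n*.012,M)
E
```

```text
{'t': 9.5, 'q': array([ 0.547,  0.38 , -0.308,  2.195, -0.201,  0.274, -0.894]), 'eef_pos': array([ 0.521, -0.16 ,  0.088]), 'tool_rot': array([ 0.62 ,  0.534,  0.464, -0.339]), 'contact_force': array([ 0.991,  0.248, -2.528]), 'torque': array([-0.104,  0.467, -0.005]), 'gripper_width': 0.2705861477045826}
slide mm [-0.4775  0.6066 -0.814 ] turn [-0.002   0.0002  0.0002] q [ 0.5468  0.3796 -0.3084  2.1954 -0.2013  0.2736 -0.894 ] F [ 0.9912  0.2479 -2.5275] Tq [-0.1041  0.4671 -0.005 ] t 9.5
```

View pics/scene_g.png

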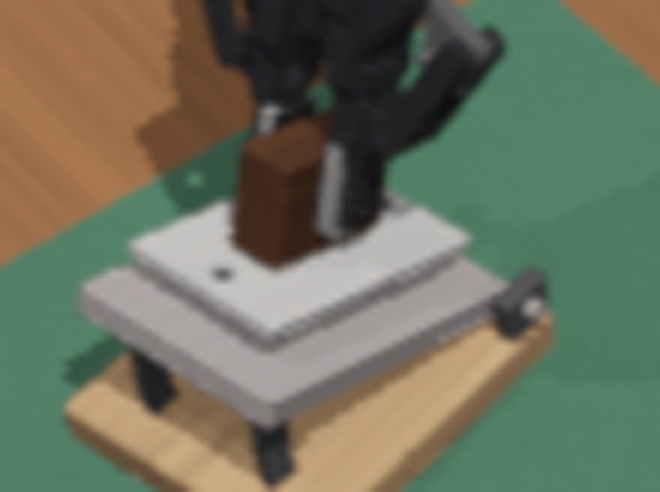

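View pics/top_g.png

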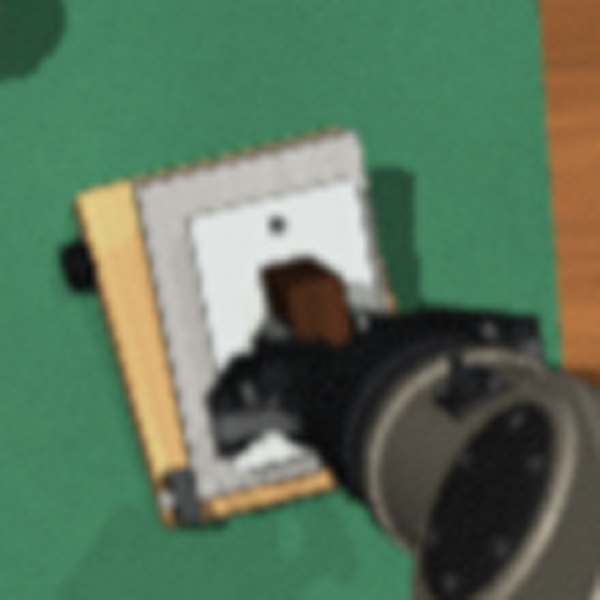

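Run:
```python
import pickle;from h import *
from tgt import *
d=pickle.load(open("cam_g.pkl","rb"));T,S=d["top"],d["scene"]
t=up([(192,217),(358,180),(238,470)],395,180,600/110);s=up([(268,335),(130,242),(470,238)],190,120,6)
Q=[tri(T,a,S,b) for a,b in zip(t,s)];P=np.array([q[0] for q in Q]);print(P,[q[1] for q in Q])
_,M,n,ex=target();ey=np.cross(n,ex);F=np.c_[ex,ey,n]
print("plate top corners in face frame (tri ctr)\n",(P-[.531,-.157,.0564])@F*1000)
v=P[0]-P[2];w=P[0]-P[1];nn=np.cross(v,w);nn/=np.linalg.norm(nn);print(np.linalg.norm(v),np.linalg.norm(w),nn@n, (nn@F))
# face corners re-measured
fs=up([(80,290),(268,412),(515,283)],190,120,6)
ft=up([(137,183),(352,130),(200,500)],395,180,600/110)
for a,b in((ft[0],fs[1]),(ft[1],fs[0])):
    x,m=tri(T,a,S,b);print("face corner",x,m,(x-[.531,-.157,.0564])@F*1000)
```

```text
[[ 0.5689 -0.117   0.0906]
 [ 0.5817 -0.185   0.0923]
 [ 0.4672 -0.1369  0.0548]] [np.float64(0.0001295748085975961), np.float64(0.00024166279581482213), np.float64(0.0006679905614178897)]
plate top corners in face frame (tri ctr)
 [[ 54.5971  30.9891  16.2659]
 [ 53.3222 -38.1917  18.5209]
 [-54.9642  33.282   18.6807]]
0.10961196367805424 0.06922928228532278 0.9992252469663456 [0.0227 0.0322 0.9992]
face corner [ 0.5853 -0.0969  0.0792] 0.0005654348981877708 [69.7084 47.0777 -1.5226]
face corner [ 0.6045 -0.1863  0.0818] 0.00010056280800609437 [ 70.3035 -44.3513   1.0022]
```

>>> drive_tool(slide=[[1,4,0],[2,5,-3],[4,5,-7],[4,5,-7]], turn=[[0,0,0],[0,0,0],[0,0,0],[0,0,0]], gripper=[0,0,0,0])

```text
t: 9.9
eef_pos: [0.5254, -0.1546, 0.0807]
tool_rot: [0.62, 0.534, 0.464, -0.339]
contact_force: [0.1, -0.3, -1.9]
gripper_width: 0.276
```

```bash
cat > st.py <<'E'
from tgt import *
p,M,n,ex=target(c=(.5325,-.1525,.0604)); go(p,M)
o=bot.get_obs();F=o["contact_force"];print("gap",(o["eef_pos"]-p)@n*1000,"along x",(o["eef_pos"]-p)@ex*1000,"Fn",F@n,"Fx",F@ex,"Fy",F@np.cross(n,ex))
E
python3 st.py
```

```text
slide mm [ 1.1252  0.7836 -3.6583] turn [-0.0022 -0.0004 -0.0002] q [ 0.5246  0.3953 -0.2994  2.1959 -0.1971  0.2551 -0.9078] F [ 0.1086 -0.3419 -1.8536] Tq [-0.141   0.5236 -0.0017] t 9.9
gap 3.8703767306129655 along x 0.0840279219261452 Fn -1.7495784495739974 Fx -0.6132134378017188 Fy -0.3571854787618047
```

Now I move down in 1 mm steps along the face normal, watching the force.

>>> drive_tool(slide=[[0.3,0,-1],[0.6,0.1,-2],[0.6,0.1,-2]], turn=[[0,0,0],[0,0,0],[0,0,0]], gripper=[0,0,0])

```text
t: 10.2
eef_pos: [0.5259, -0.1545, 0.0785]
tool_rot: [0.62, 0.534, 0.464, -0.339]
contact_force: [-0.0, 1.0, -1.6]
gripper_width: 0.271
```

```bash
python3 st.py
```

```text
slide mm [ 0.5856  0.6995 -1.4836] turn [-0.0023 -0.0006 -0.0001] q [ 0.5232  0.4001 -0.2986  2.1958 -0.1965  0.2506 -0.9081] F [-0.0139  0.9857 -1.587 ] Tq [-0.1276  0.4623 -0.0252] t 10.2
gap 1.6417902559031088 along x -0.16065376684897692 Fn -1.5564497565430861 Fx -0.36719054850172006 Fy 0.9659388278840306
```

>>> drive_tool(slide=[[0.4,0.1,-1],[0.7,0.2,-2],[0.7,0.2,-2]], turn=[[0,0,0],[0,0,0],[0,0,0]], gripper=[0,0,0])

```text
t: 10.5
eef_pos: [0.5265, -0.1546, 0.0767]
tool_rot: [0.62, 0.534, 0.464, -0.339]
contact_force: [-2.5, -0.2, 3.4]
gripper_width: 0.276
```

```bash
python3 st.py
```

```text
slide mm [0.0186 0.7448 0.2789] turn [-0.0021 -0.0005  0.0005] q [ 0.5214  0.404  -0.2973  2.1957 -0.196   0.2465 -0.9088] F [-2.4712 -0.1829  3.3779] Tq [0.0592 0.5773 0.0518] t 10.5
gap -0.19998498935755019 along x -0.2629913073599126 Fn 4.020027347067603 Fx -1.1262037805555674 Fy 0.3485107236890931
```

>>> drive_tool(slide=[[0.3,0.1,-0.8],[0.3,0.1,-0.8],[0.3,0.1,-0.8]], turn=[[0,0,0],[0,0,0],[0,0,0]], gripper=[0,0,0])

```text
t: 10.8
eef_pos: [0.5264, -0.1546, 0.0765]
tool_rot: [0.62, 0.534, 0.464, -0.339]
contact_force: [-7.3, -0.6, 10.7]
gripper_width: 0.274
```

```bash
python3 st.py; python3 snap.py i 190,120,110,82 395,180,110,110
```

```text
slide mm [0.0539 0.7946 0.4902] turn [-0.0019 -0.0005  0.0007] q [ 0.5208  0.4043 -0.2968  2.196  -0.1959  0.2458 -0.9091] F [-7.3277 -0.6079 10.6835] Tq [0.3436 0.7192 0.214 ] t 10.8
gap -0.3824460444671527 along x -0.37873107283899204 Fn 12.550851400424175 Fx -3.1207445381425463 Fy 0.9694294229890752
{'t': 10.9, 'q': array([ 0.521,  0.404, -0.297,  2.196, -0.196,  0.246, -0.909]), 'eef_pos': array([ 0.526, -0.155,  0.077]), 'tool_rot': array([ 0.62 ,  0.534,  0.464, -0.339]), 'contact_force': array([-7.854, -0.4  , 10.802]), 'torque': array([0.406, 0.661, 0.159]), 'gripper_width': 0.27504064819133234}
```

View pics/scene_i.png

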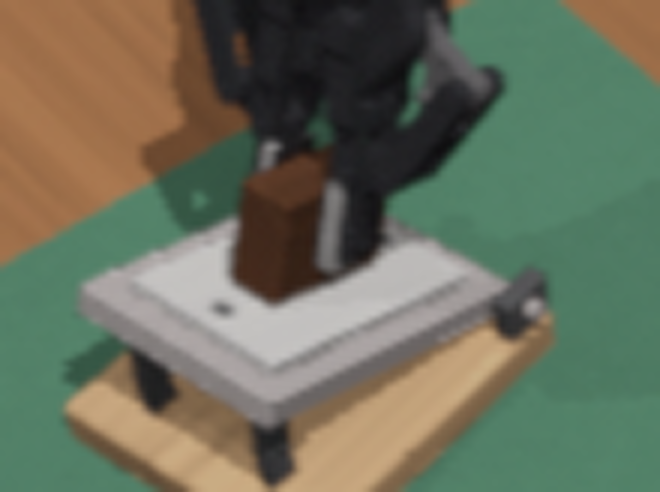

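View pics/top_i.png

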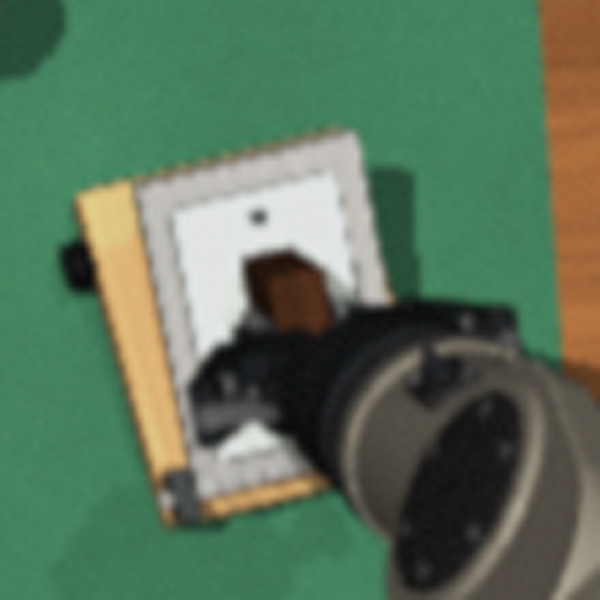

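>>> drive_tool(slide=[[0.3,0.1,-0.9],[0.3,0.1,-0.9],[0.3,0.1,-0.9]], turn=[[0.009,0.002,0.003],[0.018,0.004,0.007],[0.018,0.004,0.007]], gripper=[0,0,0])

```text
t: 11.2
eef_pos: [0.5264, -0.1547, 0.0769]
tool_rot: [0.615, 0.538, 0.47, -0.334]
contact_force: [-13.5, 0.9, 20.3]
gripper_width: 0.271
```

```bash
cat >> st.py <<'E'
ey=np.cross(n,ex);dF=F-np.array([0,0,-1.9]);dT=o["torque"]-np.array([-.13,.49,-.01])
N=dF@n;print("N",N,"Tx",dT@ex,"Ty",dT@ey,"Tz",dT@n,"cop y mm",dT@ex/N*1e3,"cop x",-dT@ey/N*1e3)
E
python3 st.py
```

```text
slide mm [0.1344 0.9221 0.1438] turn [-0.0197 -0.0041 -0.0061] q [ 0.56    0.4117 -0.3287  2.186  -0.2093  0.2639 -0.8824] F [-13.4759   0.8819  20.3247] Tq [0.066  0.981  0.1186] t 11.2
gap -0.020802361479248434 along x -0.3576084591966025 Fn 23.56823953810835 Fx -5.103633586713371 Fy 3.7366622134188576
N 25.349767866865115 Tx 0.3225051277311211 Ty 0.43790882969377765 Tz 0.01762033154639607 cop y mm 12.722212267382146 cop x -17.27466823339916
```

>>> drive_tool(slide=[[0,0,0],[0,0,0],[0,0,0]], turn=[[0.003,0.007,0.002],[0.003,0.007,0.002],[0.003,0.007,0.002]], gripper=[0,0,0])

```text
t: 11.5
eef_pos: [0.5265, -0.155, 0.0773]
tool_rot: [0.613, 0.537, 0.473, -0.334]
contact_force: [-6.5, 0.3, 9.4]
gripper_width: 0.272
```

```bash
python3 st.py
```

```text
slide mm [ 0.0223  1.1987 -0.3297] turn [-0.0221 -0.0103 -0.0078] q [ 0.5589  0.4123 -0.3264  2.1803 -0.208   0.2759 -0.8828] F [-6.465   0.3277  9.3737] Tq [-0.1033  0.4282  0.052 ] t 11.5
gap 0.405612572954956 along x -0.14563538818164223 Fn 10.960337584466222 Fx -2.5985810083490772 Fy 1.6994077728755232
N 12.741865913222986 Tx 0.03365551113462821 Ty -0.06607974690252943 Tz 0.05368302529005138 cop y mm 2.641333016987873 cop x 5.186033768724139
```

```bash
python3 snap.py j 190,120,110,82 250,170,250,190; python3 st.py; for i in 1 2 3 4; do python3 - <<'E'
from station import bot
[bot.read_camera("top") for _ in range(3)]
E
done; python3 st.py
```

```text
{'t': 11.6, 'q': array([ 0.559,  0.412, -0.326,  2.18 , -0.208,  0.276, -0.883]), 'eef_pos': array([ 0.526, -0.155,  0.077]), 'tool_rot': array([ 0.613,  0.537,  0.473, -0.334]), 'contact_force': array([-6.563,  0.209,  9.296]), 'torque': array([-0.109,  0.471,  0.014]), 'gripper_width': 0.2697182430267461}
slide mm [ 0.0375  1.1637 -0.3087] turn [-0.0221 -0.0104 -0.0078] q [ 0.5589  0.4123 -0.3264  2.1804 -0.208   0.2759 -0.8828] F [-6.5633  0.2092  9.2962] Tq [-0.1094  0.4714  0.0141] t 11.6
gap 0.3884896153074944 along x -0.15984306157203104 Fn 10.929862558761036 Fx -2.7391964871997647 Fy 1.6046173802869765
N 12.7113908875178 Tx 0.0235206948681157 Ty -0.022550790667592736 Tz 0.01700068696728268 cop y mm 1.8503635893387802 cop x 1.7740616166352754
slide mm [ 0.0407  1.2526 -0.3268] turn [-0.0221 -0.0103 -0.0077] q [ 0.5589  0.4123 -0.3263  2.1804 -0.208   0.2758 -0.8828] F [-7.692   0.0757  8.8121] Tq [-0.1209  0.5267  0.068 ] t 12.2
gap 0.41310692911708813 along x -0.1742690162569382 Fn 10.869080256506429 Fx -3.9681812638590435 Fy 1.7150425156141953
N 12.650608585263193 Tx 0.04281927486795532 Ty 0.03386644037848708 Tz 0.06732086028698585 cop y mm 3.38476007532443 cop x -2.677060170681306
```

View pics/scene_j.png

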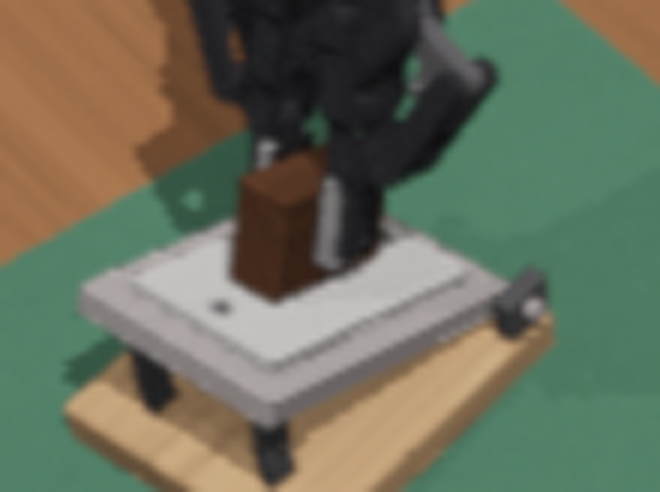

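View pics/top_j.png

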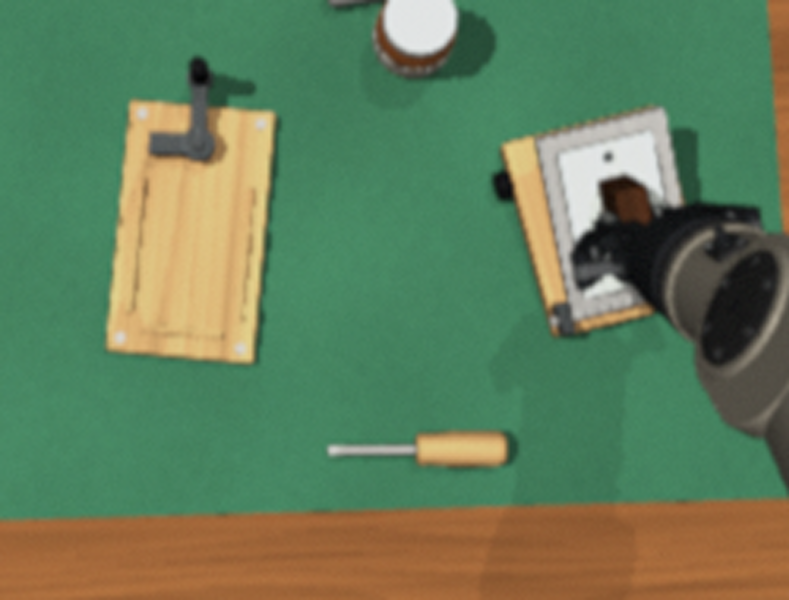

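Run:
```python
from station import bot
print(bot.hand_in()); print(bot.get_obs()["contact_force"])
```

```text
the job is handed in; nothing more can be done
None
the job is handed in; nothing more can be done
```

I swung the cam lever fully open, lifted the plate out by its grip, and laid it on the sloped face. The job was handed in at about 12.2 s with the plate still gripped and pressed against the slope. `hand_in()` gives no verdict, so the checks below are mine.

**Force:** about 12.7 N on the face, slightly above the 10 N aimed for. It stayed steady over the last 0.7 s.

**Flush:** the first contact was on one long edge, so I turned the tool about 0.02 rad. During that correction the force briefly reached about 25 N. Afterwards the centre of pressure was within about 5 mm of the plate's middle.

**Centring and square:** before contact, the plate measured about 3–4 mm off centre. I shifted it by that much and judged the final position from the pictures, where it looks centred and square.

**Surroundings:** the last top picture shows the lever open and the stand, jar and awl where they were. The hammer is mostly out of that picture, but the arm never went near it.

**Disagreement:** the two cameras differ by about 2–4 mm, and their triangulated heights came out about 3.5 mm low. I used the given heights instead, and contact came within about 0.5 mm of where they predicted.

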